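Bring the cup under the marking needle, index it four clicks and hold

ROBOT

A 7-joint arm with a two-finger parallel gripper is mounted at the origin on the work surface; the furniture and walls round the work are solid. World frame = base frame: x ahead of the robot, y to its left, z up, the work surface at z = 0. Lengths are in mm, angles in rad, forces in N, time in s.
With the tool pointing down it reaches from about 400 to 875 mm from the base axis. Payload 4.4 kg.
Tool frame: the origin (TCP) lies midway between the tips of the shut fingers; the grasp point (between the pads) lies ctrl.grip_depth behind it (ctrl.grip_depth is the distance from the TCP to the grasp point, in mm); z points along the fingers, y is the line along which they close (so a half turn about z gives the same grasp; the last joint's range is limited). The gripper opens to 85 mm and grips with 20 to 120 N. Pads are 22 mm wide; open, the fingers measure 114 mm over their backs; the gripper's body (76 mm by 85 mm) begins 54 mm behind the grasp point. The pads swing forward as they close: fully open they stand 13 mm farther back than shut.
Start: joints at [-0.066, 0.628, 0.038, 1.517, -0.027, 0.996, -0.02], TCP at [650.014, 0.027, 231.313] pointing down, gripper open.
Joint ranges: [-3.06, 3.06], [-0.37, 2.12], [-1.25, 1.32], [0.18, 2.47], [-1.1, 4.24], [0.23, 1.98], [-2.94, 2.94]. Speed limits (rad/s): [2.57, 2.57, 3.14, 3.14, 3.14, 3.14, 3.14].

INTERFACE

Orientations are given as [roll, pitch, yaw] about the fixed x, y, z axes, in that order (R = Rz(yaw) Ry(pitch) Rx(roll)).
In Python, from cell import ctrl gives the robot as it stands.
- The arm moves only by the tool carry_out, never from a script. Its argument "deltas" is one flat list of numbers, 7 for each row, row after row: the turn, a rotation vector about the tool's x, y, z in degrees, then the shift along the tool's x, y, z in m, then the closure, from -1 (fully open) to 1 (shut). In form: [wx, wy, wz, dx, dy, dz, claw, wx, wy, wz, dx, dy, dz, claw, ...]. A call has 1 to 12 rows; each row shifts and turns the commanded pose from where the row before left it, along the tool's axes as they then stand; what a row does not reach is not made up. A row lasts 1/8 s, in which the tool goes at most 62.5 mm and 10.7 degrees, less where a joint would pass 70% of its speed; a pose out of reach is approached as far as the arm can. A call with a gripper value outside its range is refused whole. The fingers move at their own pace and stop on an object; the grip force is fixed at half the most. Time passes only in rows, so rows that do not move let the fingers close. It gives the time, the measured TCP pose, the force, the opening and the grip force at its end, in the units of the state.
- ctrl.read_state(): the state, without advancing time (a new reading comes with each control period).
- ctrl.get_image(name): name is "scene" or "side" or "wrist"; returns the picture (480x640x3 uint8, red, green, blue); there is no depth.
- ctrl.calibration(name): a dict with "mtx" (3x3 intrinsics, pixels), "distortion" ([k1, k2, p1, p2, k3] as OpenCV has them; the pictures are not rectified), "R" (3x3) and "t" (3): a world point X has camera coordinates R X + t. Camera axes: x right, y down, z forward; pixel columns grow to the right and rows downward; lengths in mm; the calibration is good to about 2 mm. A picture is of the moment at which its call begins: read the wrist's pose just before it. calibration takes no time and is no camera call; for the wrist camera it gives the pose at the moment of the call.
- ctrl.finish_job(): hands the job in; it is judged then, once.
The state is a dict: "clock": time; "qpos": joint angles; "qd": joint speeds; "tau": joint torques, N m; "eef_pos": TCP position; "tool_rot": TCP orientation; "force": force on the tool from outside, world axes, zero at the start; "torque": the same for the moment, N m; "width": finger opening in mm; "gripper_force": force on a finger pad.
Only numpy, scipy, OpenCV 4.12 (cv2) and the standard library are available. Lean on these libraries where they do the work, as an engineer would, in place of code of your own. Each camera call takes 0.05 s, during which the arm holds its last target. There are 200 camera calls.

TASK

Slide the cup carriage by its black knob along its rods until it is fully against the left stop, so that the white cup stands at the marking needle, leaving the index lever at rest meanwhile. Then take the index lever by its wooden upright grip, swing it clockwise (seen from above) exactly four clicks on from rest without going past the fourth click, and finish still holding the grip there with the carriage against the stop: the lever springs back if it is let go. Leave the other things on the table where they are.

Things in the scene. Friction and masses are not known exactly. Their poses are not given: they have to be found in the camera images.
- index_slide: Fixed slide bed of grey aluminium, 104 mm (x) by 360 mm (y): two steel rods along its y axis between end blocks, and a marking needle on a thin post (137 mm high) at the left end on its far side. Origin: centre of the underside, on the table. Its +y axis points along the rods to the left stop, +x away from the robot (yaw up to 0.15 rad).
- carriage (a joint): Position of the grey carriage along the slide bed's +y axis, m: 0 = right end, 0.13 = fully against the left stop. It starts between 0 and 0.05 and stays where it is left; friction about 3 N. The wheel with the cup, the lever and the knob ride on it.
- carriage_knob (a point): Point on the axis of the carriage's upright black knob, 25 mm in diameter there, 90 mm above the table; the knob reaches from 55 to 110 mm above the table and stands 102 mm to the right (-y of the slide bed) of the wheel's axis. The carriage's top is 34 mm high; a plunger housing 18 mm square and 48 mm high stands 31 mm from the knob towards the wheel.
- wheel_axis (a point): Point on the upright axis about which the wheel, cup and lever turn, 90 mm above the table, moving with the carriage. The wheel and the scalloped index plate under it are up to 106 mm across, top 58 mm above the table; the white cup fixed on it (with clay lugs) is 88 mm across, rim 138 mm above the table.
- index_lever (a joint): Angle of the index lever, rad: 0 = at rest on its stop, growing clockwise seen from above, largest 1.257. A plunger clicks into a scallop every 12 degrees (0.2094 rad), first scallop at 0, so the fourth click from rest is 0.838. A spring drives the lever back to 0 when let go; pushing it at the grip takes about 2 to 9 N, most just after leaving a click and least on reaching the next.
- lever_grip: Upright round wooden grip on the lever's end, 17 mm in diameter, from 45 to 110 mm above the table, 110 mm from the wheel's axis. Origin: on its axis, 90 mm above the table. At rest it lies from the wheel's axis at 165 degrees counterclockwise from the slide bed's +x (on the robot's side), after four clicks at 117 degrees: it swings left and away from the robot.
- stone_cup_1: Bystander: loose speckled stoneware cup 78 mm across, 86 mm high, near the right or left side of the table. Origin: centre of its underside.
- stone_cup_4: Bystander: loose speckled stoneware cup 78 mm across, 92 mm high, near a side of the table. Origin: centre of its underside.
- slip_cup_3: Bystander: loose plain beige tapered cup 70 mm across, 70 mm high, near a side of the table. Origin: centre of its underside.
- wooden_rib: Bystander: loose flat wooden rib, 50 x 93 x 8 mm, lying in front of the slide bed. Origin: centre of its underside.
- loop_tool: Bystander: loose trimming tool with wooden handle and wire loop, 162 mm long, 12 mm high, lying in front of the slide bed. Origin: near the middle of its underside.

How it is judged (in metres and radians):
On the way, in this order (a step that is already met when the one before it is completed fails the run):
1. the carriage is fully against the left stop with the index lever still at rest (value of joint carriage above 0.127 m and value of joint index_lever below 0.1 rad), for 0.2 s.
2. the lever is held at the fourth click by its grip, the carriage against the stop (value of joint carriage above 0.127 m and value of joint index_lever between 0.768 and 0.908 rad and contact force between the fingers and lever_grip above 0.5 N), for 0.3 s.
At the end, for the whole second after the job is handed in: The carriage is within 3 mm of its left stop, the index lever stands still within 0.07 rad (a third of a click) of the fourth click from rest (0.838 rad), and the gripper's fingers bear on the lever's grip (over 0.5 N), holding it against its return spring (all of step 2 and velocity of joint index_lever between -0.1 and 0.1 rad/s); the arm keeps its last pose, push and grip.
It fails at once if the index lever goes past the fourth click (more than half way to the fifth) (value of joint index_lever above 0.943 rad).
It fails at once if the index lever is moved off its rest (half a click or more) while the carriage is away from its left stop (value of joint index_lever above 0.105 rad and value of joint carriage below 0.12 m).
It fails at once if a bystander is moved by more than 30 mm (distance of any of stone_cup_1, stone_cup_4, slip_cup_3, wooden_rib, loop_tool from where it was at the start of the episode above 0.03 m).
It also fails if it takes over 42 s, if anything falls off the work surface, if the arm or the gripper's body presses on something with over 40 N, if the wrist force passes 120 N, or if a joint passes its speed limit or range.

## Working session

There is one attempt and no reset: what is moved stays moved. The work goes in short steps, Python scripts to look and compute and a tool call to move; the robot and the scene stay as the last step left them, time stands still between calls to the robot, and variables do not carry over. Pictures are saved under pics/ and viewed, at most 10 in all, crops included, and the job is handed in when it is done.

Besides the shell and the picture viewer there is one more tool, called after "Call:" by a JSON object that holds its "api" and its "payload", one argument or row to a line. carry_out: Moves the arm, as the interface text tells. Its arguments: {"type":"object","properties":{"deltas":{"type":"array"}},"required":["deltas"]}

```bash
mkdir -p pics && python3 - <<'E'
from cell import ctrl
import cv2,numpy as np
for n in("scene","side"):
    im=ctrl.get_image(n);cv2.imwrite(f"pics/{n}0.png",im[:,:,::-1])
    c=ctrl.calibration(n);print(n,-np.array(c["R"]).T@np.array(c["t"]))
s=ctrl.read_state();print(s,ctrl.grip_depth)
E
```

```text
scene [ 956.22946168 -646.59602588  871.70903531]
side [ 161.73476001 -818.05553177  849.11692268]
{'clock': 0.1, 'qpos': array([-0.06580972,  0.62921723,  0.03845864,  1.51826734, -0.02701406,
        0.99629775, -0.02000407]), 'qd': array([-6.85822493e-04, -1.68775087e-03, -1.99352831e-03, -3.28405916e-03,
       -2.51675647e-05,  7.01676981e-05, -1.42244708e-03]), 'tau': array([ 3.65140630e-03, -5.64529252e+01,  1.23032581e+00, -1.93971133e+01,
        1.11524854e-02,  5.46943455e-03, -1.37002465e-05]), 'eef_pos': array([6.49444683e+02, 3.31506945e-02, 2.30505096e+02]), 'tool_rot': array([-3.13992119e+00,  1.11850416e-05,  1.57078312e+00]), 'force': array([ 0.66531548, -0.33165251,  0.1741678 ]), 'torque': array([0.01800153, 0.00192624, 0.02980545]), 'gripper_force': 0.0, 'width': 85.2917839590893} 18.700000000000003
```

View pics/scene0.png

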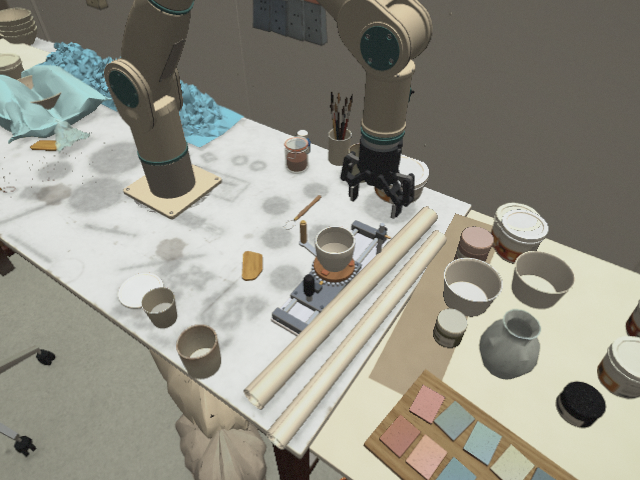

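View pics/side0.png

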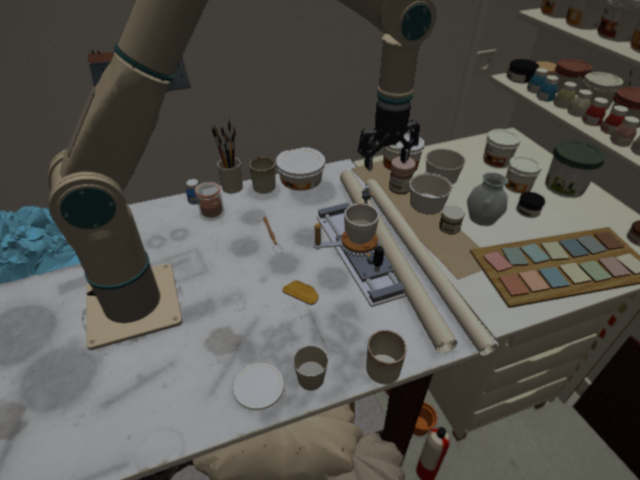

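The scene view shows the slide at about (270-390, 225-330), with the knob near (309,287), the grip near (303,232) and the cup near (336,245). In the side view the knob is near (378,256) and the grip near (318,235). I'll enlarge both.

```bash
python3 - <<'E'
import cv2,numpy as np
a=cv2.imread("pics/scene0.png")[205:345,260:400]
b=cv2.imread("pics/side0.png")[180:320,290:430]
cv2.imwrite("pics/c0.png",np.hstack([cv2.resize(i,(400,400),interpolation=cv2.INTER_CUBIC) for i in(a,b)]))
E
```

```text
(no output)
```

View pics/c0.png

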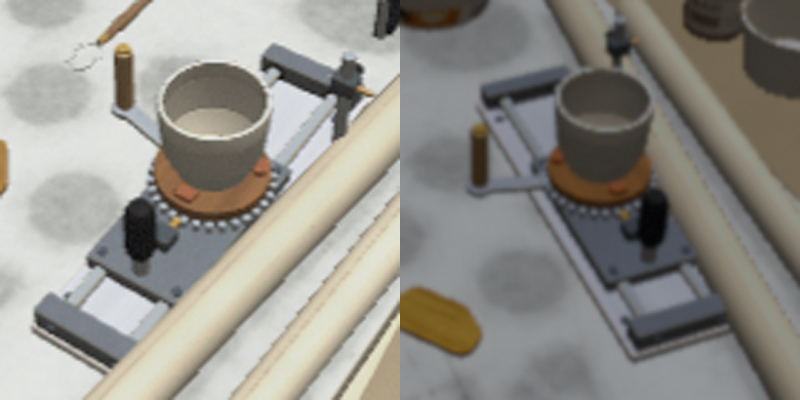

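```bash
cat > h.py <<'E'
from cell import ctrl
import cv2,numpy as np
from scipy.optimize import least_squares
def proj(n,P,C={}):
    if n not in C: C[n]=ctrl.calibration(n)
    c=C[n]
    return cv2.projectPoints(np.array(P,float).reshape(-1,1,3),cv2.Rodrigues(np.array(c["R"]))[0],np.array(c["t"],float),np.array(c["mtx"]),np.array(c["distortion"]))[0][:,0]
def rot(a): return np.array([[np.cos(a),-np.sin(a)],[np.sin(a),np.cos(a)]])
def pol(r,d): return r*np.array([np.cos(np.radians(d)),np.sin(np.radians(d))])
E
python3 - <<'E'
from h import *
s=140/400
S=lambda u,v:(260+u*s,205+v*s); D=lambda u,v:(290+(u-400)*s,180+v*s)
obs=[("scene",[S(140,224),S(123.5,66),S(215,98),S(33,330)]),("side",[D(654,213),D(480,145),D(604,95),D(635,357)])]
def f(p):
    w=p[:2];R=rot(p[2]);bed=w+R@np.array([0,p[3]])
    P=[[*(w+R@[0,-102]),90],[*(w+R@pol(110,165)),90],[*w,138],[*(bed+R@[-52,-180]),2]]
    return np.concatenate([(proj(n,P)-o).ravel() for n,o in obs])
r=least_squares(f,[650,0,0,20]);p=r.x;print(p,r.fun.reshape(2,-1,2).round(1))
w=p[:2];R=rot(p[2]);print("knob",w+R@[0,-102],"grip",w+R@pol(110,165),"dir",R@[0,1])
# independent triangulations
for i,z in enumerate((90,90,138)):
    g=least_squares(lambda q:np.concatenate([(proj(n,q)-o[i]).ravel() for n,o in obs]),[650,0,z]);print(g.x,g.fun.round(1))
E
```

```text
[ 5.80245038e+02 -3.01357027e+01  2.03898804e-02  3.43078243e+00] [[[ 0.2  0.3]
  [-0.5  0.9]
  [-0.4  0.1]
  [-0.   0.3]]

 [[ 0.4 -1.6]
  [-0.2 -0.1]
  [ 0.4 -0.7]
  [-1.2  0.4]]]
knob [ 582.32466148 -132.11450034] grip [473.43482147  -3.83783795] dir [-0.02038847  0.99979213]
[ 580.89730529 -131.67412355   87.20257343] [-0.2  0.7 -0.4 -0.7]
[473.68196526  -2.70602895  90.44364675] [-0.1  0.5 -0.2 -0.6]
[579.8391312  -28.1596334  135.49210517] [-0.1  0.3 -0.1 -0.3]
```

Call:
{"api": "carry_out", "payload": {
  "deltas": [0,0,-1.2,-0.044,-0.0225,0.02,-1,0,0,0,-0.044,-0.0225,0.02,-1,0,0,0,-0.044,-0.0225,0.02,-1,0,0,0,0,0,0.03,-1,0,0,0,0,0,0.03,-1,0,0,0,0,0,0.02,-1,0,0,0,0,0,0.02,-1,0,0,0,0,0,0,-1,0,0,0,0,0,0,-1]
}}

```text
clock: 1.23
eef_pos: [584.7, -133.0, 71.8]
tool_rot: [3.141, 0.0, 1.592]
force: [1.0, -0.3, 0.0]
width: 85.5
gripper_force: 0.0
```

```bash
python3 - <<'E'
from h import *
s=ctrl.read_state();print(s["clock"],s["eef_pos"],s["tool_rot"],s["force"],s["width"])
a=ctrl.get_image("scene")[205:345,260:400,::-1];b=ctrl.get_image("side")[180:320,290:430,::-1]
cv2.imwrite("pics/c1.png",np.hstack([cv2.resize(i,(400,400),interpolation=cv2.INTER_CUBIC) for i in(a,b)]))
E
```

```text
1.225 [ 584.6809579  -132.99042508   71.75897022] [3.14105137e+00 1.22268868e-04 1.59166213e+00] [ 0.96617763 -0.34246727  0.0015062 ] 85.50148082042514
```

View pics/c1.png

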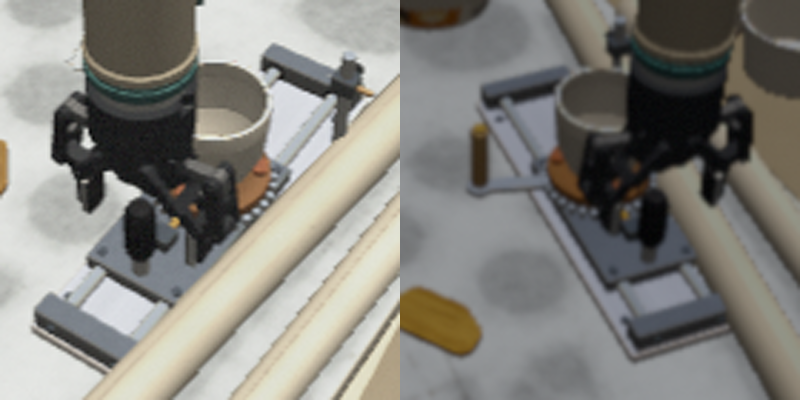

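```bash
python3 - <<'E'
from h import *
P=[[534,-133,85],[635,-133,85],[582,-132,110],[582,-132,55]]
k=400/140
print(((proj("scene",P)-[260,205])*k).round(),((proj("side",P)-[290,180])*k+[400,0]).round())
E
```

```text
[[ 88. 202.]
 [199. 262.]
 [140. 207.]
 [141. 254.]] [[603. 228.]
 [711. 198.]
 [657. 191.]
 [651. 238.]]
```

The projected fingertips and knob match the picture, with the fingers at about (88,202) and (711,198) straddling the knob at (140,225). I'll close now.

Call:
{"api": "carry_out", "payload": {
  "deltas": [0,0,0,0,-0.0015,0,0.2,0,0,0,0,0,0,1,0,0,0,0,0,0,1,0,0,0,0,0,0,1,0,0,0,0,0,0,1,0,0,0,0,0,0,1]
}}

```text
clock: 2.08
eef_pos: [580.2, -133.0, 71.6]
tool_rot: [-3.137, -0.001, 1.591]
force: [-5.2, 1.1, 8.7]
width: 23.2
gripper_force: 58.6
```

Call:
{"api": "carry_out", "payload": {
  "deltas": [0,0,0,0.005,0,0,1,0,0,0,0.01,0,0,1,0,0,0,0.01,0,0,1,0,0,0,0.01,0,0,1,0,0,0,0.01,0,0,1,0,0,0,0.01,0,0,1,0,0,0,0.01,0,0,1,0,0,0,0.005,0,0,1]
}}

```text
clock: 3.08
eef_pos: [579.6, -63.8, 71.6]
tool_rot: [-3.138, 0.001, 1.591]
force: [-4.1, -3.3, 4.9]
width: 23.6
gripper_force: 58.6
```

Call:
{"api": "carry_out", "payload": {
  "deltas": [0,0,0,0.005,0,0,1,0,0,0,0.005,0,0,1,0,0,0,0.005,0,0,1,0,0,0,0.005,0,0,1]
}}

```text
clock: 3.58
eef_pos: [579.5, -44.7, 71.6]
tool_rot: [-3.139, 0.002, 1.591]
force: [-3.4, -2.7, 5.2]
width: 23.3
gripper_force: 58.5
```

Call:
{"api": "carry_out", "payload": {
  "deltas": [0,0,0,0.005,0,0,1,0,0,0,0.005,0,0,1,0,0,0,0.005,0,0,1,0,0,0,0.003,0,0,1]
}}

```text
clock: 4.08
eef_pos: [579.4, -33.1, 71.6]
tool_rot: [-3.14, 0.009, 1.588]
force: [-2.5, -19.1, 3.8]
width: 23.5
gripper_force: 58.5
```

Call:
{"api": "carry_out", "payload": {
  "deltas": [0,0,0,0.001,0,0,1,0,0,0,0,0,0,1,0,0,0,0,0,0,1,0,0,0,0,0,0,1]
}}

```text
clock: 4.58
eef_pos: [579.3, -33.1, 71.6]
tool_rot: [-3.14, 0.01, 1.586]
force: [-2.0, -16.6, 3.9]
width: 23.0
gripper_force: 58.6
```

```bash
python3 - <<'E'
from h import *
a=ctrl.get_image("scene")[160:300,290:430,::-1];b=ctrl.get_image("side")[150:290,270:410,::-1]
cv2.imwrite("pics/c2.png",np.hstack([cv2.resize(i,(400,400),interpolation=cv2.INTER_CUBIC) for i in(a,b)]))
E
```

```text
(no output)
```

View pics/c2.png

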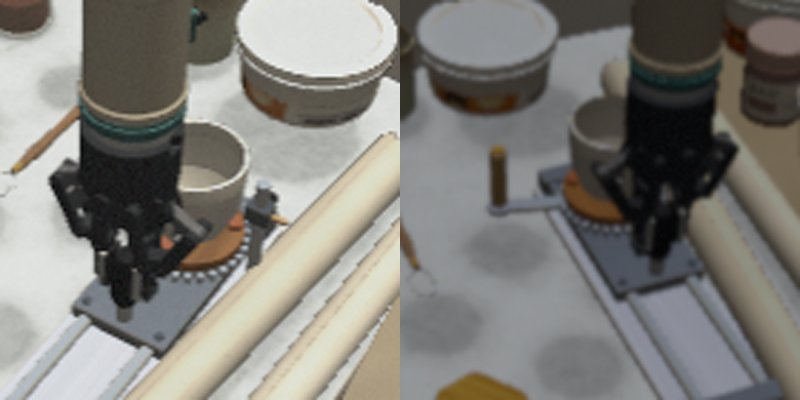

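```bash
python3 - <<'E'
from h import *
def at(n,u,z): return least_squares(lambda q:(proj(n,[q[0],q[1],z])-u).ravel(),[500,100]).x.round(1)
s=.35;D=lambda u,v:(270+(u-400)*s,150+v*s)
print("grip",at("side",D(498,166),90),at("side",D(498,150),110),at("side",D(498,203),45))
print("tub",at("side",D(480,118),0),at("side",D(550,100),0))
print("tub scene",at("scene",(290+310*s,160+122*s),0))
st=ctrl.read_state();print(st["clock"],st["eef_pos"],st["tool_rot"],st["force"],st["qpos"].round(2))
E
```

```text
grip [472.2  95.2] [472.1  93.7] [471.4  95.1]
tub [519.  290.8] [603.4 295.2]
tub scene [578.6 307.7]
4.675 [579.36348794 -33.09834336  71.62503506] [-3.13959693  0.00964235  1.5864215 ] [ -2.82190842 -16.75539216   2.90996656] [-0.03  0.75  0.05  1.84 -0.04  0.55  0.06]
```

Call:
{"api": "carry_out", "payload": {
  "deltas": [0,0,0,-0.004,0,0,1,0,0,0,-0.003,0,0,1,0,0,0,0,0,0,-1,0,0,0,0,0,0,-1,0,0,0,0,0,0,-1,0,0,0,0,0,0,-1,0,0,0,0,0,-0.03,-1,0,0,0,0,0,-0.04,-1,0,0,0,0,0,-0.03,-1,0,0,0,0,0,0,-1]
}}

```text
clock: 5.92
eef_pos: [582.6, -30.9, 173.7]
tool_rot: [3.136, 0.0, 1.592]
force: [-0.5, 0.4, -0.9]
width: 85.5
gripper_force: 0.0
```

Call:
{"api": "carry_out", "payload": {
  "deltas": [0,0,0,0.0325,-0.027,0,-1,0,0,0,0.032,-0.027,0,-1,0,0,0,0.032,-0.027,0,-1,0,0,0,0.032,-0.027,0,-1,0,0,-9.5,0,0,0,-1,0,0,-9.5,0,0,0,-1,0,0,-9.5,0,0,0,-1,0,0,-9.5,0,0,0,-1,0,0,-9.5,0,0,0,-1,0,0,-9.5,0,0,0,-1,0,0,-9,0,0,0,-1,0,0,-9,0,0,0,-1]
}}

```text
clock: 7.42
eef_pos: [469.2, 95.2, 170.3]
tool_rot: [-3.141, -0.002, 2.906]
force: [-0.4, -0.4, -1.0]
width: 85.3
gripper_force: 0.0
```

Call:
{"api": "carry_out", "payload": {
  "deltas": [0,0,0,-0.0025,0.001,0.03,-1,0,0,0,0,0,0.035,-1,0,0,0,0,0,0.03,-1,0,0,0,0,0,0,-1,0,0,0,0,0,0,0.3,0,0,0,0,0,0,1,0,0,0,0,0,0,1,0,0,0,0,0,0,1,0,0,0,0,0,0,1,0,0,0,0,0,0,1]
}}

```text
clock: 8.68
eef_pos: [473.5, 96.0, 77.2]
tool_rot: [3.14, 0.002, 2.901]
force: [0.2, 0.8, 5.1]
width: 15.0
gripper_force: 58.3
```

Call:
{"api": "carry_out", "payload": {
  "deltas": [0,0,4,-0.0003,0.0077,0,1,0,0,4,-0.0003,0.0077,0,1,0,0,4,-0.0003,0.0077,0,1,0,0,0,0,0,0,1]
}}

```text
clock: 9.18
eef_pos: [480.7, 117.0, 77.2]
tool_rot: [-3.141, 0.001, 2.691]
force: [-1.8, -2.1, 8.6]
width: 15.5
gripper_force: 58.8
```

```bash
python3 - <<'E'
from h import *
s=ctrl.read_state();p=s["eef_pos"];d=p[:2]-[579.8,69.6];g=np.array([473.5,96])-[579.8,69.6]
A=lambda v:np.degrees(np.arctan2(v[1],v[0]))
print(p,np.hypot(*d),np.hypot(*g),A(g)-A(d),np.degrees(s["tool_rot"]),s["force"],s["width"])
E
```

```text
[480.7260729  116.97225049  77.17726128] 109.81699844226013 109.52921984566488 11.607387154967597 [-1.79951282e+02  5.16804536e-02  1.54209474e+02] [-1.7770148  -2.13815194  8.64616618] 15.475954051518688
```

Call:
{"api": "carry_out", "payload": {
  "deltas": [0,0,4,-0.0003,0.0077,0,1,0,0,4,-0.0003,0.0077,0,1,0,0,4,-0.0003,0.0077,0,1,0,0,4,-0.0003,0.0077,0,1,0,0,4,-0.0003,0.0077,0,1,0,0,4,-0.0003,0.0077,0,1,0,0,0,0,0,0,1]
}}

```text
clock: 10.05
eef_pos: [508.6, 153.0, 77.2]
tool_rot: [-3.14, 0.0, 2.272]
force: [-3.5, -2.3, 9.4]
width: 14.9
gripper_force: 58.9
```

```bash
cat > a.py <<'E'
from h import *
s=ctrl.read_state();p=s["eef_pos"];d=p[:2]-[579.8,69.6];g=np.array([473.5,96])-[579.8,69.6]
A=lambda v:np.degrees(np.arctan2(v[1],v[0]))
print(p,np.hypot(*d),np.hypot(*g),A(g)-A(d),np.degrees(s["tool_rot"]),s["force"],s["width"])
E
python3 a.py
```

```text
[508.56430513 152.99347143  77.18497162] 109.6767764868095 109.52921984566488 35.54822099818756 [-1.79929525e+02  2.65716206e-02  1.30191835e+02] [-3.47113722 -2.30410504  9.35448092] 14.89768464107755
```

Call:
{"api": "carry_out", "payload": {
  "deltas": [0,0,4,-0.0003,0.0077,0,1,0,0,4,-0.0003,0.0077,0,1,0,0,2,-0.0001,0.0038,0,1,0,0,2,-0.0001,0.0038,0,1,0,0,0,0,0,0,1,0,0,0,0,0,0,1,0,0,0,0,0,0,1]
}}

```text
clock: 10.92
eef_pos: [527.2, 165.6, 77.2]
tool_rot: [-3.14, 0.0, 2.063]
force: [-2.5, -1.8, 8.5]
width: 15.5
gripper_force: 58.8
```

```bash
python3 a.py; python3 - <<'E'
from h import *
a=ctrl.get_image("scene")[160:300,290:430,::-1];b=ctrl.get_image("side")[150:290,270:410,::-1]
cv2.imwrite("pics/c3.png",np.hstack([cv2.resize(i,(400,400),interpolation=cv2.INTER_CUBIC) for i in(a,b)]))
E
```

```text
[527.17442112 165.60559078  77.20150491] 109.48298960674033 109.52921984566488 47.323164632973814 [-1.79912297e+02  1.15863065e-02  1.18221772e+02] [-2.4659748  -1.79630217  8.53285692] 15.545821766663062
```

View pics/c3.png

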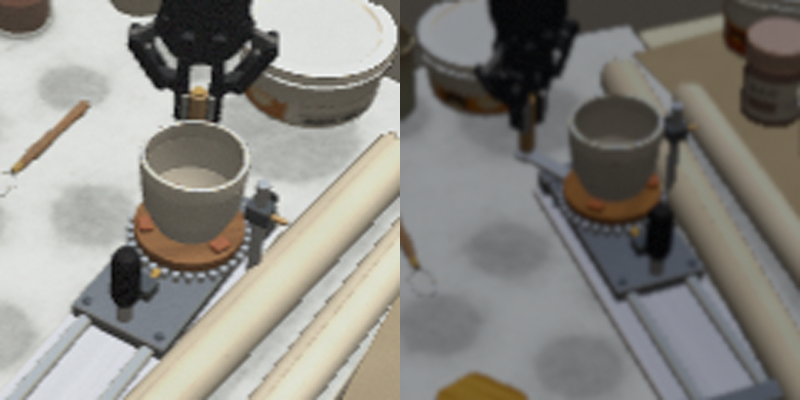

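The picture shows the grip held at (200,95) and the carriage corner at (160,350), where it was before. I'll check numerically that it hasn't shifted.

```bash
python3 - <<'E'
import cv2
a=cv2.imread("pics/c2.png",0);b=cv2.imread("pics/c3.png",0)
for x0,x1,y0,y1 in((70,170,320,360),(600,720,260,310)):
    r=cv2.matchTemplate(b[y0-10:y1+10,x0-10:x1+10],a[y0:y1,x0:x1],5);print(cv2.minMaxLoc(r))
E
python3 a.py
```

```text
(0.30873146653175354, 0.9994146227836609, (14, 0), (10, 10))
(0.33685487508773804, 0.999682605266571, (17, 0), (10, 10))
[527.16330034 165.62374167  77.20119931] 109.50425158764449 109.52921984566488 47.3226271953519 [-1.79915325e+02  1.03219771e-02  1.18224504e+02] [-3.77566334 -1.95592653  7.77028719] 15.380609398876322
```

Zero shift, so the carriage is still on its stop. The lever is at 47.3° and steady.

```bash
python3 -c "
from cell import ctrl
print(ctrl.finish_job())"
```

```text
the job is handed in; nothing more can be done
None
```

I handed the job in at about 11 s: the carriage is against the left stop, and the gripper is holding the lever at about 47.3° from rest (fourth click 48°), steady; no verdict was returned.

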